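Fold the ironing board's legs

TASK

The table-top ironing board lies upside down with both legs up, ready to be put away. Push each leg over toward the middle of the board and press it down until it snaps into its clips and lies flat on the underside. Leave the board where it lies, without shoving it along or lifting it, and leave the things around it alone.

Things in the scene. Friction and masses are not known exactly. Their poses are not given: they have to be found in the camera images.
- board: Table-top ironing board, 680 x 300 mm, 2.2 kg, loose, lying upside down on its blue cover; only friction on the counter holds it. Origin: at counter height under its middle; y axis along the board toward the narrow nose, x across, z up. Its brown underside faces up, 24 mm above the counter. Two folding legs stand on it
- leg_nose (a joint): Nose leg's angle (rad): 0 flat in its clips, 1.57 standing, 1.75 stop, leaning out to the nose. Folds toward the board's middle. U of 14 mm white tube: uprights 150 mm apart, crossbar 190 mm long, parallel to the hinge and 150 mm from it; 0.2 kg. Stiff hinge (0.28 N m, 2 N at the bar) stays where left. Below about 0.25 rad two sprung clips resist (some 7 N more at the bar), then snap over the uprights
- leg_tail (a joint): Tail leg's angle (rad), same build and meaning: 0 flat in its clips, 1.57 standing, 1.75 stop, leaning out to the square tail. Folds toward the board's middle (toward the nose). Uprights 220 mm apart, crossbar 260 mm long, its axis 150 mm from the hinge axis; same stiff hinge and same clips
- leg_nose_bar (a point): Middle of the nose leg's crossbar, on the tube's axis (bare tube, 14 mm thick; the yellow rubber feet, 20 mm thick, are at its two ends). When folded flat it is 38 mm above the counter, 14 mm above the panel
- leg_tail_bar (a point): Middle of the tail leg's crossbar, on the tube's axis (bare tube, 14 mm thick; yellow rubber feet, 20 mm thick, at its two ends). When folded flat it is 38 mm above the counter, 14 mm above the panel
- leg_nose_hinge (a point): Point on the nose leg's hinge axis, midway between its uprights, 14 mm above the panel (38 mm above the counter), 170 mm from the board's middle toward the nose. The axis is parallel to the board's x axis
- leg_tail_hinge (a point): Point on the tail leg's hinge axis, midway between its uprights, 14 mm above the panel, 230 mm from the board's middle toward the tail. The axis is parallel to the board's x axis
- iron_center (a point): Bystander: clothes iron standing on its heel, 130 x 115 mm, 262 mm tall; a point inside it 120 mm above the counter
- spray_center (a point): Bystander: clear trigger spray bottle, 76 mm across, 203 mm tall; point on its axis 90 mm above the counter
- starch_center (a point): Bystander: starch aerosol can, 52 mm across, 185 mm tall; point on its axis 90 mm above the counter
- spool_center (a point): Bystander: wooden thread spool, 34 mm across, 44 mm tall; its centre
- brush_center (a point): Bystander: wooden clothes brush, 50 mm wide, 225 mm long, 34 mm tall; centre of its head, handle along its -y
- peg_center (a point): Bystander: wooden clothes peg, 75 x 17 x 12 mm, lying on the counter; its centre
- tin_center (a point): Bystander: round button tin, 77 mm across, 48 mm tall; its centre

How it is judged:
By the outcome, as a careful person would: the job done as asked, in the order asked, and still so for the second after the job is handed in, with the robot touching nothing.
It also fails if it takes over 58 s, if anything falls off the work surface, if the arm or the gripper's body presses on something with over 40 N, if the wrist force passes 120 N, or if a joint passes its speed limit or range.

ROBOT

A 7-joint arm with a two-finger parallel gripper is mounted at the origin on the work surface. World frame = base frame: x ahead of the robot, y to its left, z up, the work surface at z = 0. Lengths are in mm, angles in rad, forces in N, time in s.
With the tool pointing down it reaches from about 400 to 875 mm from the base axis. Payload 4.4 kg.
Tool frame: the origin (TCP) lies at the very end of the fingers, on their centre line; the grasp point (between the pads) lies 19 mm behind it (ctrl.pinch_z is the z of the grasp point in the tool frame, in mm); z points along the fingers, x is the direction in which the jaws open and shut, and the axes are right-handed (so a half turn about z gives the same grasp; the last joint's range is limited). The gripper opens to 85 mm and grips with 20 to 120 N. Pads are 22 mm wide; open, the fingers measure 114 mm over their backs; the gripper's body (76 mm by 85 mm) begins 54 mm behind the grasp point. The pads swing forward as they close: fully open they stand 13 mm farther back than shut.
Start: joints at [-0.066, 0.628, 0.038, 1.517, -0.027, 0.996, -0.02], TCP at [650.014, 0.027, 231.313] pointing down, gripper open.
Joint ranges: [-3.06, 3.06], [-0.37, 2.12], [-1.25, 1.32], [0.18, 2.47], [-1.1, 4.24], [0.23, 1.98], [-2.94, 2.94]. Speed limits (rad/s): [2.57, 2.57, 3.14, 3.14, 3.14, 3.14, 3.14].

INTERFACE

Orientations are given as [roll, pitch, yaw] about the fixed x, y, z axes, in that order (R = Rz(yaw) Ry(pitch) Rx(roll)).
In Python, from cell import sensors, get_image, order, ctrl gives the robot as it stands.
- The arm moves only by the tool arm_command, never from a script. Its argument "rows" is a list that holds one entry, the list of rows, each a list of 6 numbers: the shift along the tool's x, y, z in mm, then the turn, a rotation vector about the tool's x, y, z in degrees. A call has 1 to 20 rows; each row is the pose to reach, as a shift and turn from the pose commanded when the call began, along the tool's axes at that moment; what a row does not reach only later rows make up. A row lasts 1/12 s, in which the tool goes at most 41.7 mm and 7.16 degrees, less where a joint would pass 70% of its speed; a pose out of reach is approached as far as the arm can. A call with a gripper value outside its range is refused whole. "claw" is the opening, from -1 (shut) to 1 (fully open), set as the call begins (left out, the last holds). The fingers move at their own pace and stop on an object; the grip force is fixed at half the most. Time passes only in rows, so rows that repeat a pose let the fingers close. It gives the time, the measured TCP pose, the force and the opening at its end, in the units of the state.
- sensors.read_state(): the state, without advancing time (a new reading comes with each control period).
- get_image(name): name is "scene" or "side" or "wrist"; returns a dict with "pixels" (480x640x3 uint8, red, green, blue), "z_map" (480x640 float32, mm along the optical axis (not along the pixel's ray), 0 where there is no reading), "K" (3x3 intrinsics, pixels), "pose" (4x4, takes a point from camera to world coordinates). Camera axes: x right, y up, looking along -z (the intrinsics and any distortion apply to the point x, -y, -z); pixel columns grow to the right and rows downward; lengths in mm; the calibration is good to about 2 mm. A picture is of the moment at which its call begins.
- order.finish_job(): hands the job in, once; it reports no verdict.
The state is a dict: "clock": time; "qpos": joint angles; "qd": joint speeds; "tau": joint torques, N m; "eef_pos": TCP position; "tool_rot": TCP orientation; "force": force on the tool from outside, world axes, zero at the start; "torque": the same for the moment, N m; "width": finger opening in mm.
Only numpy, scipy, OpenCV 4.12 (cv2) and the standard library are available. Lean on these libraries where they do the work, as an engineer would, in place of code of your own. Each camera call takes 0.05 s, during which the arm holds its last target.

## Working session

There is one attempt and no reset: what is moved stays moved. The work goes in short steps, Python scripts to look and compute and a tool call to move; the robot and the scene stay as the last step left them, time stands still between calls to the robot, and variables do not carry over. Pictures are saved under pics/ and viewed, and the job is handed in when it is done.

Besides the shell and the picture viewer there is one more tool, called as a command line: name --argument value ..., lists and objects as JSON in quotes. arm_command: Moves the arm, as the interface text tells. Its arguments: {"type":"object","properties":{"rows":{"type":"array","items":{"type":"array","items":{"type":"array","items":{"type":"number"}}}},"claw":{"type":"number"}},"required":["rows"]}

```bash
ls; mkdir -p pics; python3 - <<'E'
from cell import sensors,get_image,order,ctrl
import cv2,numpy as np
print(sensors.read_state())
for n in ["scene","side","wrist"]:
    d=get_image(n); cv2.imwrite(f"pics/{n}0.png",d["pixels"][:,:,::-1]); np.savez(f"pics/{n}0.npz",**d)
    print(n,d["K"],d["pose"].round(3))
E
```

```text
pics
{'clock': 0.0, 'qpos': array([-0.06578152,  0.62937508,  0.0383892 ,  1.51836887, -0.02697554,
        0.99626824, -0.01997654]), 'qd': array([-0.00092809, -0.00013186,  0.0009038 , -0.00112815, -0.00258517,
       -0.00179982,  0.00034399]), 'tau': array([-1.11932164e-03, -5.63405585e+01,  1.22606792e+00, -1.93450052e+01,
        1.09587883e-02,  1.05136272e-02, -8.84369996e-06]), 'eef_pos': array([6.49381046e+02, 4.06582363e-02, 2.30369073e+02]), 'tool_rot': array([3.14157670e+00, 1.90294544e-03, 6.09233862e-05]), 'force': array([0.23268678, 0.21655797, 0.47356908]), 'torque': array([-0.00548374,  0.02160791, -0.05950928]), 'width': 85.72418023418894}
scene [[549.03566658   0.         317.1247858 ]
 [  0.         549.03566658 233.83540866]
 [  0.           0.           1.        ]] [[-8.620000e-01 -3.990000e-01  3.140000e-01  9.480520e+02]
 [ 5.070000e-01 -6.610000e-01  5.530000e-01  7.572930e+02]
 [-1.300000e-02  6.350000e-01  7.720000e-01  1.091912e+03]
 [ 0.000000e+00  0.000000e+00  0.000000e+00  1.000000e+00]]
side [[494.15541605   0.         309.82893395]
 [  0.         494.15541605 235.2688968 ]
 [  0.           0.           1.        ]] [[-9.980000e-01  5.200000e-02 -3.700000e-02  4.884120e+02]
 [-6.000000e-02 -5.390000e-01  8.400000e-01  1.135831e+03]
 [ 2.300000e-02  8.410000e-01  5.410000e-01  7.939380e+02]
 [ 0.000000e+00  0.000000e+00  0.000000e+00  1.000000e+00]]
wrist [[390.47597399   0.         316.17613317]
 [  0.         390.47597399 241.82981295]
 [  0.           0.           1.        ]] [[ 1.00000e+00 -1.00000e-03  2.00000e-03  6.49257e+02]
 [ 0.00000e+00  9.64000e-01  2.67000e-01  6.75000e+01]
 [-2.00000e-03 -2.67000e-01  9.64000e-01  3.71133e+02]
 [ 0.00000e+00  0.00000e+00  0.00000e+00  1.00000e+00]]
```

View pics/scene0.png

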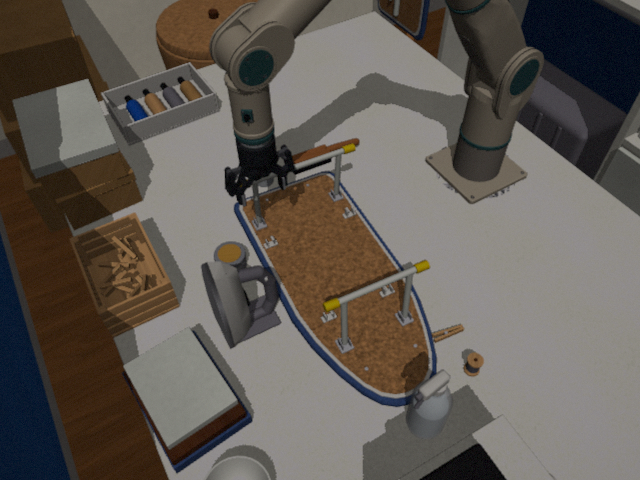

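View pics/side0.png

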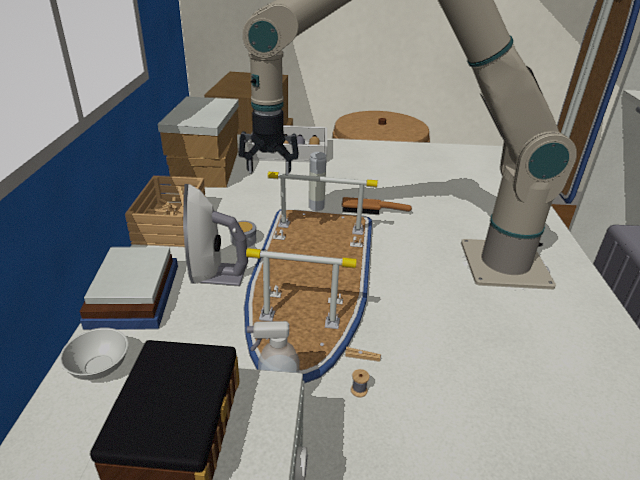

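View pics/wrist0.png

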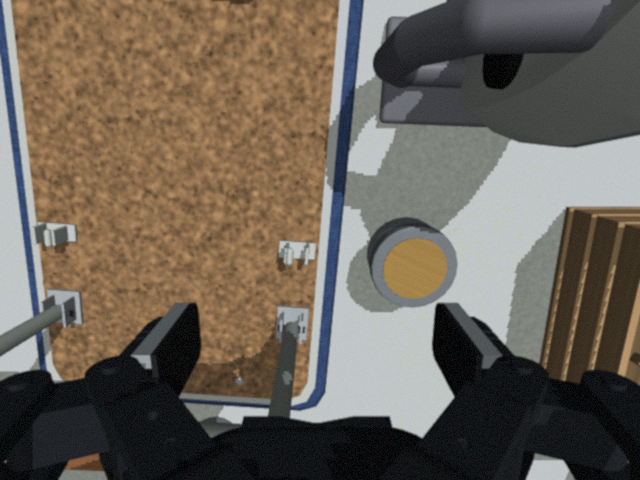

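```bash
cat > h.py <<'E'
import numpy as np
def pt(d,u,v,z=None):
    K=d["K"];P=d["pose"]
    r=np.array([(u-K[0,2])/K[0,0],-(v-K[1,2])/K[1,1],-1.])
    if z is None:
        w=d["z_map"][int(round(v))-1:int(round(v))+2,int(round(u))-1:int(round(u))+2]; w=w[w>0]
        return (P[:3,:3]@(r*np.median(w))+P[:3,3]).round(1)
    g=P[:3,:3]@r; return (P[:3,3]+g*(z-P[2,3])/g[2]).round(1)
def px(d,p):
    P=d["pose"];K=d["K"];c=P[:3,:3].T@(np.array(p)-P[:3,3])
    return (K[0,0]*c[0]/-c[2]+K[0,2], -K[1,1]*c[1]/-c[2]+K[1,2])
E
python3 - <<'E'
from h import *
s=np.load("pics/scene0.npz");d=np.load("pics/side0.npz")
for n,u,v in [("nL",333,303),("nR",421,267),("nmid",378,285),("tR",349,149),("tmid",310,163),("nb1",345,344),("nb2",405,318),("tb2",336,195),("tb1",260,224),("iron",240,320),("ironh",268,285),("tin",231,253),("spray",434,385),("spool",473,360)]: print("scene",n,pt(s,u,v))
for n,u,v in [("nL",225,253),("nR",349,262),("nmid",290,257),("tL",273,175),("tR",372,183),("tmid",325,180),("starch",318,158),("sprayhead",270,329),("iron",188,190),("brush",360,205)]: print("side",n,pt(d,u,v))
E
```

```text
scene nL [645.5 280.6 197.8]
scene nR [449.2 298.2 196.2]
scene nmid [547.1 289.1 194.9]
scene tR [382.7 -73.7 195.2]
scene tmid [485.7 -84.3 190.9]
scene nb1 [623.4 296.4  39. ]
scene nb2 [472.3 306.7  30.4]
scene tb2 [407.5 -89.1  33.5]
scene tb1 [ 624.1 -107.1   28.2]
scene iron [799.4 163.7  98.7]
scene ironh [715.4 131.9 123.7]
scene tin [731.3 -44.   49.4]
scene spray [586.  512.1 204.5]
scene spool [418.5 466.3  46.3]
side nL [773.6  18.5   1.5]
side nR [442.9 299.9 195.1]
side nmid [566.7 288.1 191.3]
side tL [649.9 -96.1 192.7]
side tR [377.8 -75.4 192.9]
side tmid [505.5 -87.6 189.2]
side starch [ 531.7 -244.1  184.2]
side sprayhead [579.8 515.3 199.7]
side iron [822.7 121.1 249.4]
side brush [404.2 -84.1 118.4]
```

```bash
python3 - <<'E'
import cv2
a=cv2.imread("pics/scene0.png")
cv2.imwrite("pics/sc_crop.png",cv2.resize(a[120:420,190:490],(800,800))[:600] if 0 else cv2.resize(a[130:410,180:500],(800,600)[:2] and (686,600)))
b=cv2.imread("pics/side0.png")
cv2.imwrite("pics/sd_crop.png",cv2.resize(b[140:400,180:420],(554,600)))
E
```

```text
(no output)
```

View pics/sc_crop.png

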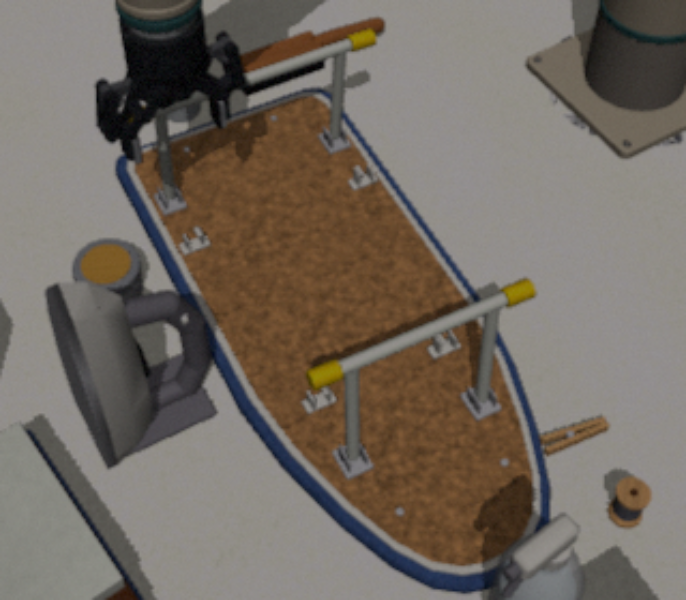

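View pics/sd_crop.png

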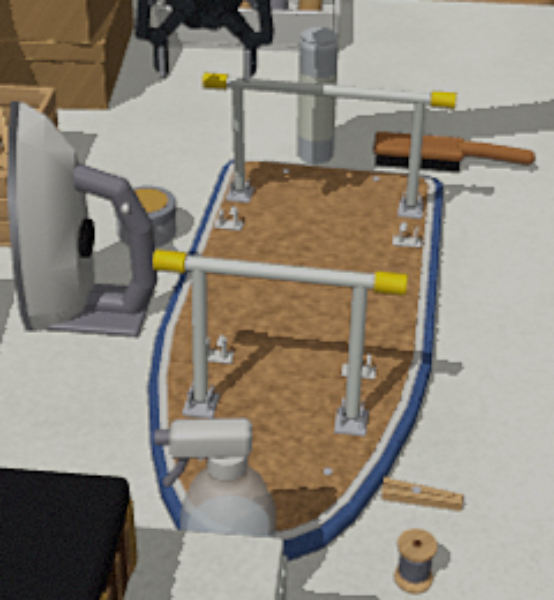

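arm_command --claw -1 --rows '[[[0,0,-5,0,0,0],[-5,5,-10,0,0,1],[-15,15,-20,0,0,2],[-30,30,-20,0,0,3],[-45,45,-20,0,0,4],[-60,60,-20,0,0,4.9],[-75,75,-20,0,0,4.9],[-90,90,-20,0,0,4.9],[-105,105,-20,0,0,4.9],[-120,120,-20,0,0,4.9],[-130,130,-20,0,0,4.9],[-136,135,-20,0,0,4.9],[-136,135,-20,0,0,4.9],[-136,135,-20,0,0,4.9],[-136,135,-20,0,0,4.9]]]'

```text
clock: 1.4
eef_pos: [515.0, -133.9, 251.5]
tool_rot: [-3.141, -0.001, -0.084]
force: [1.2, 0.4, 0.6]
width: 0.0
```

```bash
python3 - <<'E'
from cell import *
from cell import sensors,get_image
import cv2,numpy as np
from h import *
s=sensors.read_state();print(s["eef_pos"],s["tool_rot"],s["force"],s["width"])
d=get_image("scene");cv2.imwrite("pics/s1.png",d["pixels"][:,:,::-1]);np.savez("pics/s1.npz",**d)
e=get_image("side");b=e["pixels"][:,:,::-1];cv2.imwrite("pics/d1.png",cv2.resize(b[120:380,180:420],(554,600)));np.savez("pics/d1.npz",**e)
E
```

```text
[ 514.99273918 -133.88477109  251.51528673] [-3.14083300e+00 -1.09520650e-03 -8.41053713e-02] [1.15915627 0.36774136 0.57637715] 0.01927026266693755
```

View pics/s1.png

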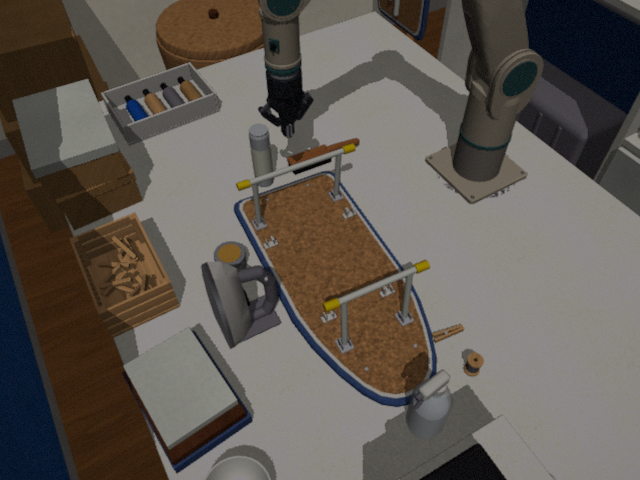

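View pics/d1.png

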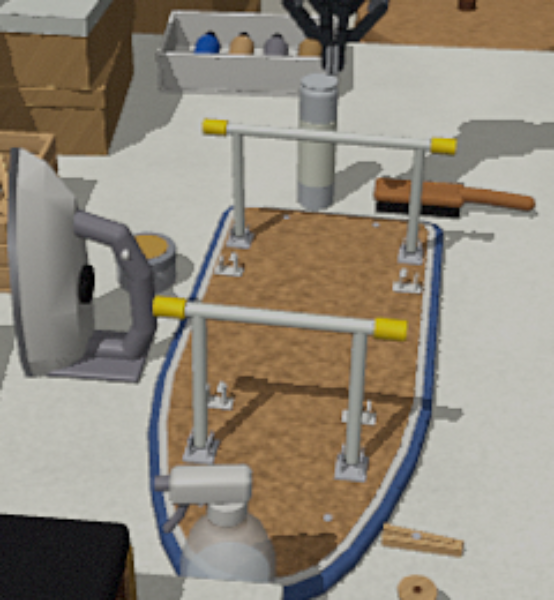

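arm_command --rows '[[[0,0,5,0,0,0],[0,0,15,0,0,0],[0,0,28,0,0,0],[0,0,42,0,0,0],[0,0,56,0,0,0],[0,0,69,0,0,0],[0,0,77,0,0,0],[0,-4,79,0,0,0],[0,-9,79,0,0,0],[0,-14,79,0,0,0],[0,-18,79,0,0,0],[0,-22,79,0,0,0],[0,-26,79,0,0,0],[0,-30,79,0,0,0],[0,-34,79,0,0,0],[0,-38,79,0,0,0],[0,-42,80,0,0,0],[0,-46,80,0,0,0],[0,-50,81,0,0,0],[0,-54,82,0,0,0]]]'

```text
clock: 3.17
eef_pos: [518.6, -80.7, 169.3]
tool_rot: [-3.141, 0.0, -0.086]
force: [-0.6, -1.8, 0.4]
width: 0.2
```

```bash
cat > look.py <<'E'
from cell import sensors,get_image
import cv2,numpy as np,sys
n=sys.argv[1]
s=sensors.read_state();print(s["clock"],s["eef_pos"].round(1),s["force"].round(1))
d=get_image("scene");np.savez(f"pics/s{n}.npz",**d)
e=get_image("side");np.savez(f"pics/d{n}.npz",**e)
a=cv2.resize(d["pixels"][90:420,190:490,::-1],None,fx=1.33,fy=1.33);b=cv2.resize(e["pixels"][90:420,180:420,::-1],None,fx=1.33,fy=1.33)
cv2.imwrite(f"pics/c{n}.png",np.hstack([a,b]))
E
python3 look.py 2
```

```text
3.1667 [518.6 -80.7 169.3] [-0.6 -1.8  0.4]
```

View pics/c2.png

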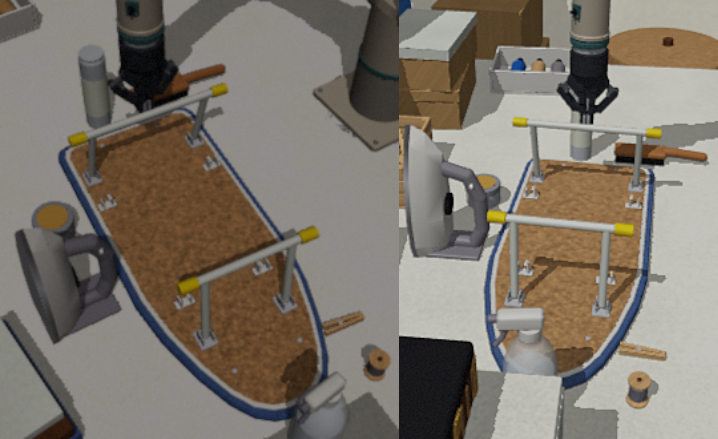

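arm_command --rows '[[[0,-4,1,0,0,0],[0,-8,2,0,0,0],[0,-12,4,0,0,0],[0,-16,5,0,0,0],[0,-20,7,0,0,0],[0,-25,9,0,0,0],[0,-30,11,0,0,0],[0,-35,14,0,0,0],[0,-40,17,0,0,0],[0,-45,20,0,0,0],[0,-50,23,0,0,0],[0,-55,27,0,0,0],[0,-60,31,0,0,0],[0,-64,35,0,0,0],[0,-68,39,0,0,0],[0,-72,43,0,0,0],[0,-76,48,0,0,0],[0,-80,53,0,0,0],[0,-80,53,0,0,0]]]'

```text
clock: 4.85
eef_pos: [525.2, -0.4, 115.2]
tool_rot: [-3.141, 0.001, -0.084]
force: [-0.7, -1.0, 0.4]
width: -0.1
```

```bash
python3 look.py 3
```

```text
4.85 [ 5.252e+02 -4.000e-01  1.152e+02] [-0.7 -1.   0.4]
```

View pics/c3.png

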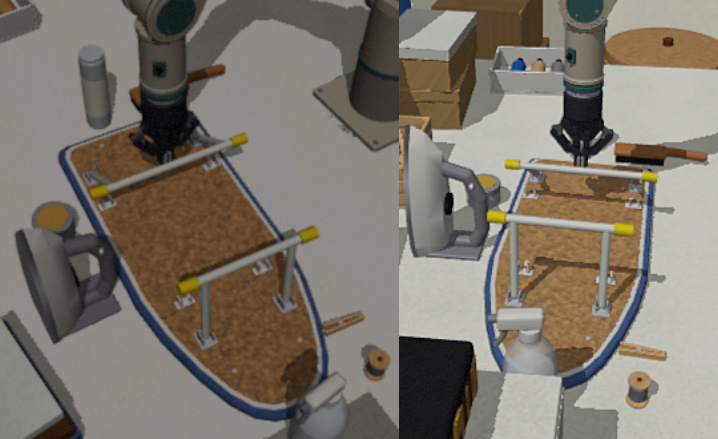

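```bash
python3 - <<'E'
from h import *
s=np.load("pics/s3.npz");d=np.load("pics/d3.npz")
for x,y in [(130,179),(150,172),(185,161),(215,150)]: print(pt(s,190+x/1.33,90+y/1.33))
for x,y in [(540,166.5),(610,172)]: print(pt(d,180+(x-399)/1.33,90+y/1.33))
E
```

```text
[602.6  13.5 134.1]
[565.8  18.6 135.7]
[498.3  24.5 130.9]
[438.5  29.2 130.3]
[602.6  16.3 132.4]
[463.8  25.6 133.4]
```

arm_command --rows '[[[0,2,-3,0,0,0],[0,3,-12,0,0,0],[0,3,-24,0,0,0],[0,0,-34,0,0,0],[0,-8,-38,0,0,0],[0,-16,-38,0,0,0],[0,-22,-34,0,0,0],[0,-24,-28,0,0,0],[0,-25,-22,0,0,0],[0,-27,-17,0,0,0],[0,-29,-12,0,0,0],[0,-31,-7,0,0,0],[0,-34,-2,0,0,0],[0,-37,3,0,0,0],[0,-39,8,0,0,0],[0,-41,13,0,0,0],[0,-43,18,0,0,0],[0,-45,23,0,0,0],[0,-46,28,0,0,0],[0,-46,28,0,0,0]]]'

```text
clock: 6.62
eef_pos: [528.8, 44.4, 87.2]
tool_rot: [3.141, 0.002, -0.085]
force: [0.3, 0.4, 0.1]
width: -0.2
```

```bash
python3 look.py 4
```

```text
6.6167 [528.8  44.4  87.2] [0.3 0.4 0.1]
```

View pics/c4.png

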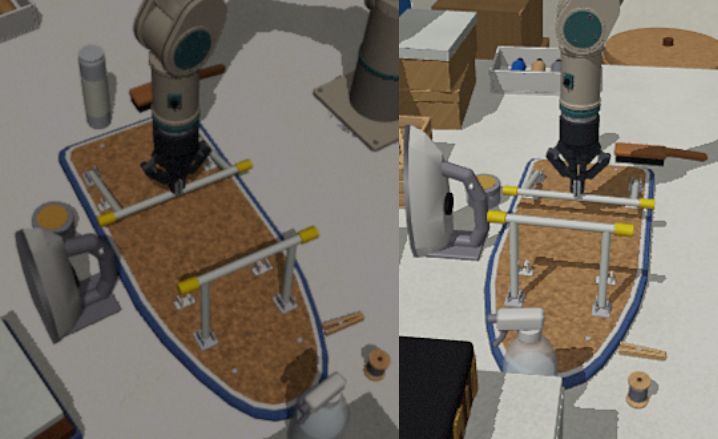

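```bash
python3 - <<'E'
from h import *
import cv2
s=np.load("pics/s4.npz");d=np.load("pics/d4.npz")
for x,y in [(130,209),(150,202),(205,182),(225,175)]: print(pt(s,190+x/1.33,90+y/1.33))
for x,y in [(540,193),(615,200)]: print(pt(d,180+(x-399)/1.33,90+y/1.33))
cv2.imwrite("pics/z4.png",np.hstack([cv2.resize(s["pixels"][190:270,260:390,::-1],None,fx=3.5,fy=3.5,interpolation=2)[:, :400],cv2.resize(d["pixels"][190:270,270:370,::-1],None,fx=3.5,fy=3.5,interpolation=2)]))
E
```

```text
[618.3  36.9  86.2]
[580.2  40.7  85.3]
[472.6  51.8  85.5]
[430.2  53.3  80.9]
[600.5  38.2  84.1]
[451.   50.2  84.6]
```

View pics/z4.png

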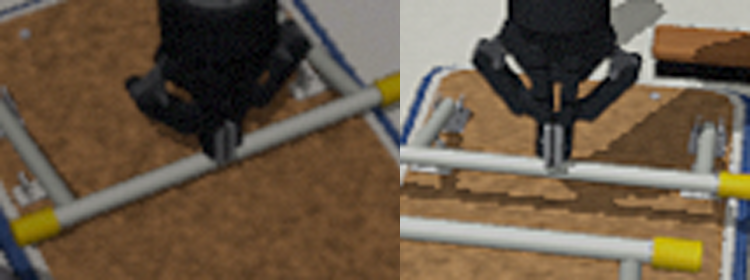

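arm_command --rows '[[[0,-1,4,0,0,0],[0,-2,8,0,0,0],[0,-3,12,0,0,0],[0,-3,16,0,0,0],[0,-4,20,0,0,0],[0,-4,24,0,0,0],[0,-5,27,0,0,0],[0,-5,30,0,0,0],[0,-5,33,0,0,0],[0,-5,36,0,0,0],[0,-5,38,0,0,0],[0,-5,40,0,0,0],[0,-5,41,0,0,0],[0,-5,42,0,0,0],[0,-5,42,0,0,0]]]'

```text
clock: 7.97
eef_pos: [529.6, 49.2, 46.0]
tool_rot: [3.141, 0.001, -0.086]
force: [-0.3, 0.2, 0.0]
width: -0.1
```

```bash
python3 look.py 5;  python3 - <<'E'
from h import *
import cv2
s=np.load("pics/s5.npz");d=np.load("pics/d5.npz")
cv2.imwrite("pics/z5.png",np.hstack([cv2.resize(s["pixels"][150:270,220:390,::-1],None,fx=2.5,fy=2.5,interpolation=2),cv2.resize(d["pixels"][150:270,250:390,::-1],None,fx=2.5,fy=2.5,interpolation=2)]))
E
```

```text
7.9667 [529.6  49.2  46. ] [-0.3  0.2  0. ]
```

View pics/z5.png

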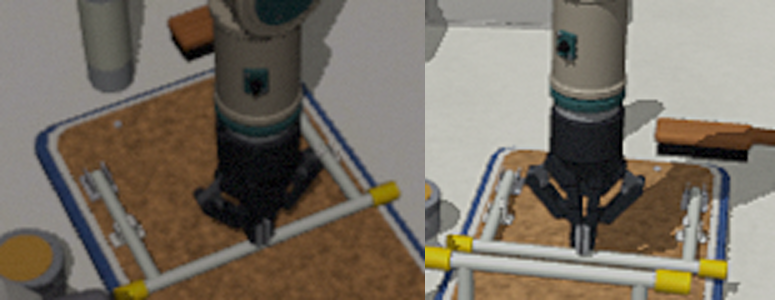

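arm_command --rows '[[[0,0,1,0,0,0],[0,0,2,0,0,0],[0,0,2.5,0,0,0],[0,0,3,0,0,0],[0,0,3,0,0,0]]]'

```text
clock: 8.48
eef_pos: [530.1, 49.4, 44.6]
tool_rot: [-3.141, -0.001, -0.086]
force: [-1.7, -0.5, 14.1]
width: -0.1
```

arm_command --rows '[[[0,0,-6,0,0,0],[0,0,-18,0,0,0],[0,0,-36,0,0,0],[0,0,-58,0,0,0],[0,0,-82,0,0,0],[0,0,-106,0,0,0],[0,0,-130,0,0,0],[0,0,-154,0,0,0],[0,0,-178,0,0,0],[0,-8,-196,0,0,0],[0,-24,-206,0,0,0],[0,-48,-210,0,0,0],[0,-72,-210,0,0,0],[0,-96,-210,0,0,0],[0,-120,-210,0,0,0],[0,-142,-210,0,0,0],[0,-158,-210,0,0,0],[0,-166,-210,0,0,0],[0,-166,-210,0,0,0]]]'

```text
clock: 10.07
eef_pos: [543.7, 216.7, 253.1]
tool_rot: [-3.141, 0.0, -0.083]
force: [0.2, 1.4, -0.0]
width: 0.0
```

```bash
python3 look.py 6;  python3 - <<'E'
from h import *
import cv2
s=np.load("pics/s6.npz");d=np.load("pics/d6.npz")
cv2.imwrite("pics/z6.png",np.hstack([cv2.resize(s["pixels"][150:380,220:450,::-1],None,fx=1.7,fy=1.7,interpolation=2),cv2.resize(d["pixels"][150:380,220:410,::-1],None,fx=1.7,fy=1.7,interpolation=2)]))
E
```

```text
10.0667 [543.7 216.7 253.1] [ 0.2  1.4 -0. ]
```

View pics/z6.png

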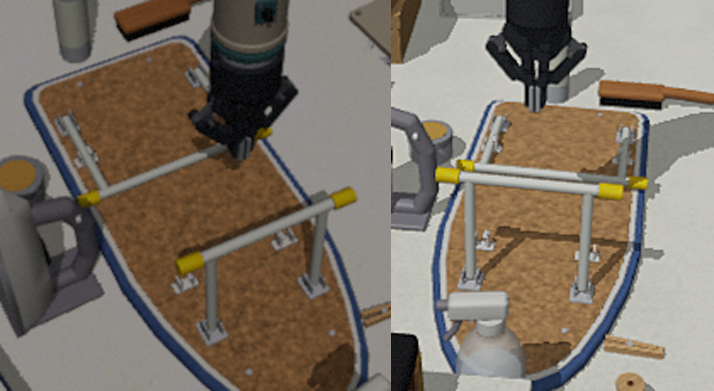

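arm_command --rows '[[[0,-6,0,0,0,0],[0,-18,0,0,0,0],[-1,-36,0,0,0,0],[-2,-56,0,0,0,0],[-3,-76,0,0,0,0],[-3,-94,0,0,0,0],[-3,-108,0,0,0,0],[-3,-114,0,0,0,0],[-3,-114,5,0,0,0],[-3,-114,15,0,0,0],[-3,-114,28,0,0,0],[-3,-114,42,0,0,0],[-3,-114,56,0,0,0],[-3,-114,69,0,0,0],[-3,-114,77,0,0,0],[-3,-114,80,0,0,0],[-3,-110,80,0,0,0],[-3,-106,80,0,0,0],[-3,-102,80,0,0,0],[-3,-98,80,0,0,0]]]'

```text
clock: 11.83
eef_pos: [549.9, 312.0, 174.2]
tool_rot: [-3.141, -0.001, -0.086]
force: [0.9, 0.6, -0.8]
width: 0.1
```

```bash
python3 look.py 7
```

```text
11.8333 [549.9 312.  174.2] [ 0.9  0.6 -0.8]
```

View pics/c7.png

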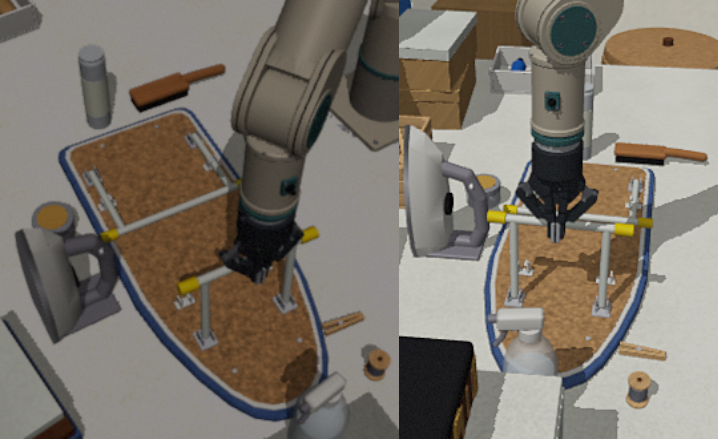

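arm_command --rows '[[[0,4,0,0,0,0],[0,7,0,0,0,0],[0,10,0,0,0,0],[0,13,1,0,0,0],[0,16,1,0,0,0],[0,20,2,0,0,0],[0,25,3,0,0,0],[0,30,4,0,0,0],[0,35,5,0,0,0],[0,40,6,0,0,0],[0,45,8,0,0,0],[0,50,10,0,0,0],[0,55,12,0,0,0],[0,60,14,0,0,0],[0,65,16,0,0,0],[0,70,19,0,0,0],[0,70,19,0,0,0]]]'

```text
clock: 13.35
eef_pos: [543.0, 241.0, 153.5]
tool_rot: [3.14, 0.001, -0.087]
force: [-0.1, -0.6, -1.3]
width: 0.2
```

```bash
python3 look.py 8
```

```text
13.35 [543.  241.  153.5] [-0.1 -0.6 -1.3]
```

View pics/c8.png

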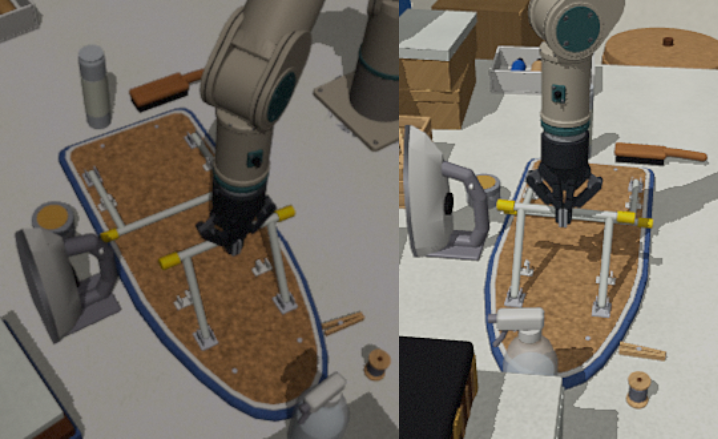

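arm_command --rows '[[[0,5,3,0,0,0],[0,10,6,0,0,0],[0,15,9,0,0,0],[0,20,13,0,0,0],[0,25,17,0,0,0],[0,30,22,0,0,0],[0,34,26,0,0,0],[0,38,30,0,0,0],[0,42,35,0,0,0],[0,45,39,0,0,0],[0,45,39,0,0,0]]]'

```text
clock: 14.37
eef_pos: [539.1, 197.0, 114.3]
tool_rot: [3.141, 0.001, -0.086]
force: [0.2, 0.8, 0.3]
width: 0.0
```

```bash
python3 look.py 9
```

```text
14.3667 [539.1 197.  114.3] [0.2 0.8 0.3]
```

View pics/c9.png

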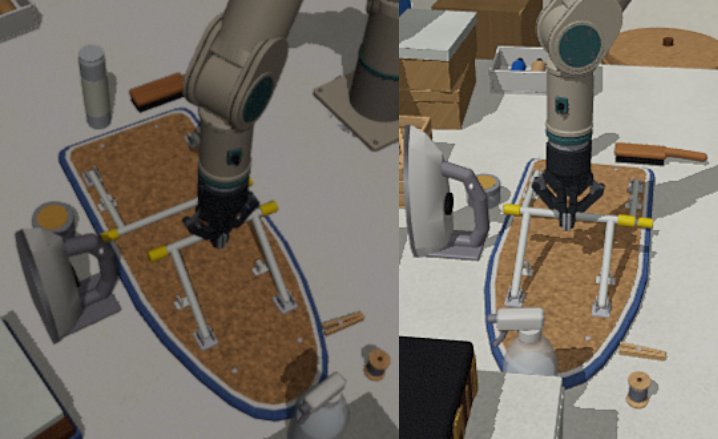

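arm_command --rows '[[[0,-2,-3,0,0,0],[0,-3,-12,0,0,0],[0,-3,-24,0,0,0],[0,0,-34,0,0,0],[0,8,-38,0,0,0],[0,16,-38,0,0,0],[0,22,-34,0,0,0],[0,24,-28,0,0,0],[0,25,-22,0,0,0],[0,27,-17,0,0,0],[0,29,-12,0,0,0],[0,31,-7,0,0,0],[0,34,-2,0,0,0],[0,37,3,0,0,0],[0,39,8,0,0,0],[0,41,13,0,0,0],[0,43,18,0,0,0],[0,45,23,0,0,0],[0,46,28,0,0,0],[0,46,28,0,0,0]]]'

```text
clock: 16.13
eef_pos: [535.1, 152.0, 86.2]
tool_rot: [3.141, 0.001, -0.086]
force: [-0.3, 1.0, 0.2]
width: -0.1
```

```bash
python3 look.py 10; python3 - <<'E'
from h import *
import cv2
s=np.load("pics/s10.npz");d=np.load("pics/d10.npz")
cv2.imwrite("pics/z10.png",np.hstack([cv2.resize(s["pixels"][230:350,280:420,::-1],None,fx=2.8,fy=2.8,interpolation=2),cv2.resize(d["pixels"][200:320,250:380,::-1],None,fx=2.8,fy=2.8,interpolation=2)]))
E
```

```text
16.1333 [535.1 152.   86.2] [-0.3  1.   0.2]
```

View pics/z10.png

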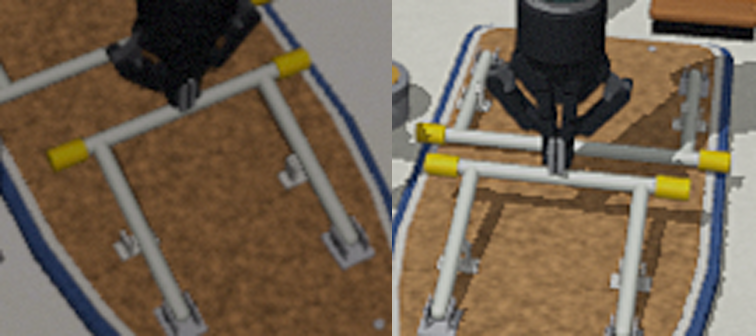

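arm_command --rows '[[[0,1,4,0,0,0],[0,2,8,0,0,0],[0,2,12,0,0,0],[0,3,16,0,0,0],[0,3,20,0,0,0],[0,4,24,0,0,0],[0,4,27,0,0,0],[0,4,30,0,0,0],[0,4,33,0,0,0],[0,4,36,0,0,0],[0,4,38,0,0,0],[0,4,40,0,0,0],[0,4,41,0,0,0],[0,4,42,0,0,0],[0,4,43,0,0,0],[0,4,43.5,0,0,0],[0,4,44,0,0,0],[0,4,44,0,0,0]]]'

```text
clock: 17.73
eef_pos: [535.3, 148.5, 44.6]
tool_rot: [-3.141, -0.0, -0.085]
force: [-2.6, 0.8, 11.9]
width: -0.4
```

Lift clear and check.

arm_command --rows '[[[0,0,-5,0,0,0],[0,0,-15,0,0,0],[0,0,-30,0,0,0],[0,0,-50,0,0,0],[0,0,-72,0,0,0],[0,0,-96,0,0,0],[0,0,-120,0,0,0],[0,0,-144,0,0,0],[0,0,-168,0,0,0],[0,0,-190,0,0,0],[0,0,-205,0,0,0],[0,0,-210,0,0,0],[0,0,-210,0,0,0],[0,0,-210,0,0,0]]]'

```text
clock: 18.9
eef_pos: [534.8, 148.1, 253.0]
tool_rot: [3.141, 0.001, -0.086]
force: [0.3, -0.0, 0.3]
width: 0.2
```

```bash
python3 look.py 11; python3 - <<'E'
from h import *
import cv2
s0=np.load("pics/s1.npz");d0=np.load("pics/d1.npz")
s=np.load("pics/s11.npz");d=np.load("pics/d11.npz")
f=lambda a,b:cv2.resize(a["pixels"][b[0]:b[1],b[2]:b[3],::-1],None,fx=1.9,fy=1.9,interpolation=2)
cv2.imwrite("pics/z11.png",np.hstack([f(s,(130,420,220,450)),f(d,(130,420,230,400))]))
for nm,a,b in(("scene",s0,s),("side",d0,d)):
    diff=np.abs(a["pixels"].astype(int)-b["pixels"]).max(2); cv2.imwrite(f"pics/diff_{nm}.png",np.clip(diff*3,0,255).astype(np.uint8))
cv2.imwrite("pics/diff.png",cv2.resize(np.hstack([cv2.imread("pics/diff_scene.png"),cv2.imread("pics/diff_side.png")]),(800,300)))
E
```

```text
18.9 [534.8 148.1 253. ] [ 0.3 -0.   0.3]
```

View pics/z11.png

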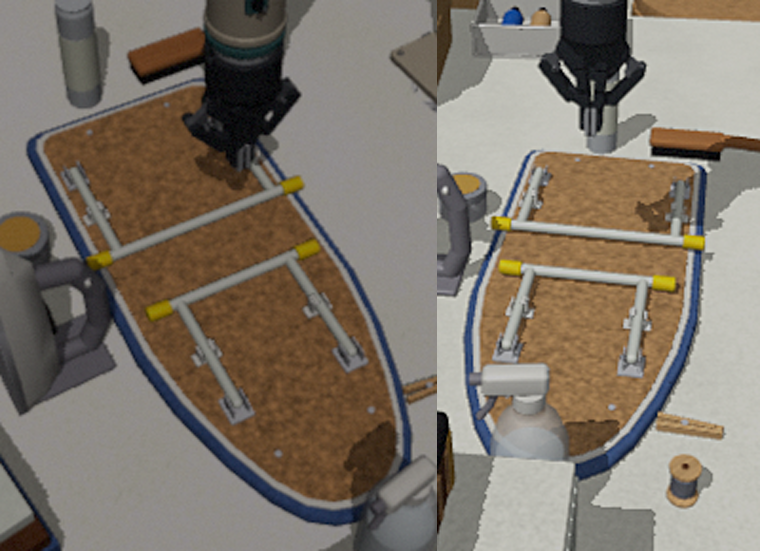

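View pics/diff.png

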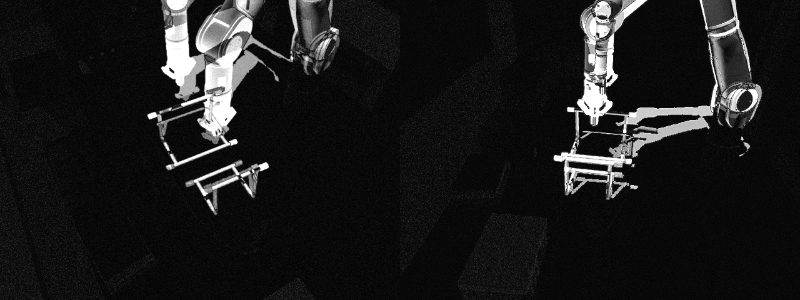

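```bash
python3 - <<'E'
from h import *
s=np.load("pics/s11.npz");d=np.load("pics/d11.npz")
for x,y in [(150,238),(220,215),(260,201),(195,300),(240,284),(275,271)]: print("scene",pt(s,220+x/1.9,130+y/1.9))
for x,y in [(530,230),(600,235),(660,238),(550,272),(600,276),(640,279)]: print("side",pt(d,230+(x-437)/1.9,130+y/1.9))
E
```

```text
scene [594.2  44.2  46.8]
scene [497.4  55.1  42.2]
scene [438.2  58.6  37. ]
scene [589.3 146.4  34.5]
scene [526.7 150.   26.5]
scene [478.8 156.   26.6]
side [619.2  44.5  35.8]
side [519.4  52.2  39. ]
side [435.4  58.1  43.5]
side [581.  146.8  41.1]
side [514.6 152.2  43.2]
side [462.1 157.7  46.1]
```

```bash
python3 -c "
from cell import order
print(order.finish_job())"
```

```text
the job is handed in; nothing more can be done
None
```

Both legs are folded toward the middle of the board and pressed down into their clips, tail leg first, then nose leg. I handed the job in at about 19 s on the robot's clock, with the gripper lifted clear.

- **Legs flat:** with about 12–14 N of press on each bar, the fingertips stopped at 44.6 mm. A fully folded bar's top is at 45 mm. The final pictures show the uprights lying in their clips. The depth readings along the bars are scattered, from 26 to 47 mm. The highest, 46–47 mm, fit a flat bar; I took the low ones, lowest on the nose bar, to be panel or tube edge and did not re-measure them.
- **Snap:** I did not see the clips snap. I infer it from the near-zero force on the tail bar as it came down, the end height and the pictures.
- **Board and surroundings:** comparing images from before and after, only the arm, its shadows and the legs changed. The board and the other items look unmoved.

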